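# Bond a carving blank in the arbor press and hold the pressure

### The job

Lay the pale limewood blank on the pine backing block that waits in the press's sled, long side to long side and all edges flush (both faces carry touch-dry contact adhesive), then push the loaded sled all the way in under the ram. Pull the press handle down until its arm is level, not clearly past level, so that the sprung pad squeezes the pair, and finish while still holding the handle there. Leave the other things on the bench where they are.

Things in the scene. Friction and masses are not known exactly. Their poses are not given: they have to be found in the camera images.
- blank: pale cream limewood board lying flat on the bench, 55 mm (its x) by 90 mm (its y) by 14 mm thick, about 50 g; origin at the centre of its underside
- block: honey-brown pine backing block, same 55 mm (its x) by 90 mm (its y) outline, 40 mm high, its top coated amber; it sits loose with about 1 mm play in the nest of the sled, top face 92 mm above the bench, standing 26 mm proud of the dark nest strips; origin at the centre of its underside
- press: dark-green half-ton arbor press fixed to the bench; origin on the bench straight below the ram's axis, x = the way the sled is pushed in (away from the robot), y = towards the column (y 78 to 130 mm); throat open to -y and both sides. A plywood bed for the sled runs from x = -190 to +45 mm, top 40 mm high, between dark guide rails (y = +-61 to +-73 mm, tops 58 mm high)
- sled (a joint): travel of the wooden sled along the press's x in m: 0 = drawn out for loading (as it starts, the nest centred 95 mm on the robot's side of the ram's axis), 0.095 = fully home against its stop with the nest centred under the ram. Friction about 1.5 N, no latch, stays where it is left
- push_bar (a point): centre of the robot-side (-x) face of the sled's upright push bar, a pale wooden bar 70 mm long along the press's y, 14 mm thick, from 52 to 86 mm above the bench; this point is 74 mm above the bench, 70 mm from the nest's centre towards -x, and moves with the sled
- press_handle (a joint): handle angle, rad: 0 = at rest, arm rising 0.60 rad (34 degrees) above level; grows as the ball is pulled down; 0.60 = level; stop at 0.90. Axis along the press's x through x = 47, y = 30 mm, 200 mm high; the arm points to -y. A spring lifts it when let go: the ball needs about 2 N down to start, 9 N at level with the work in. Ram goes down 24 mm per rad
- handle_ball (a point): centre of the red ball on the end of the handle, 34 mm in diameter, 170 mm from the handle's axis, about 296 mm above the bench at rest and 200 mm when the arm is level; the steel arm behind it is 13 mm thick
- handle_arm: the handle's steel arm with its red ball and a small black counter-ball; origin on the handle's turning axis
- pad: round black rubber pressure pad, 42 mm in diameter, on a sprung spindle (4 N per mm, 13 mm stroke) under the ram; origin at the centre of its underside, 113 mm above the bench at rest, 7 mm above the blank's top when the loaded sled is home; it touches the blank at a handle angle of about 0.3 rad
- offcut: bystander: dark walnut offcut, 42 by 78 by 22 mm, origin at the centre of its underside
- figure: bystander: small carved pale wooden gnome, 42 mm across, 109 mm tall, standing; origin at the centre of its underside
- figure2: bystander: larger carved pale wooden gnome, 42 mm across, 132 mm tall, standing left of the press; origin at the centre of its underside
- mallet: bystander: dark turned carver's mallet standing on its head, 88 mm across, 200 mm tall; origin at the centre of its underside
- bottle: bystander: clear bottle with a blue cap, 64 mm across, 185 mm tall; origin at the centre of its underside
- press_head (a point): centre of the press's head casting, 206 mm above the bench at x = 0, y = 28 mm in the press's frame. The head spans x -26 to +26 mm (-29 with the pinion's end cap), y -40 to +84 mm, height 160 to 252 mm; the ram's top stands 300 mm high; on the +x face the spring drum and the handle's hub reach to x = 64 mm
Not all that is in view belongs to the job. There is more than one size of the blank; the job needs the middle-sized. What is shaped like the block but purple is not meant.

How it is judged:
On the way, in this order (a step that is already met when the one before it is completed fails the run):
1. the blank lies flat and flush on the block, let go, with the sled still drawn out (horizontal distance between blank and block below 0.005 m and angle between the x axis of blank and the x axis of block, either way round below 0.07 rad and z of blank in the frame of block between 0.037 and 0.043 m and value of joint sled below 0.04 m and contact force between the fingers and blank below 0.2 N), for 0.3 s.
2. the sled is fully home with the blank still flush on the block (value of joint sled above 0.091 m and value of joint press_handle below 0.2 rad and horizontal distance between blank and block below 0.005 m and angle between the x axis of blank and the x axis of block, either way round below 0.07 rad), for 0.2 s.
At the end, for the whole second after the job is handed in: the robot holds the handle level within 0.10 rad (joint 0.50 to 0.70), bearing on it with more than 3 N; the pad presses the blank with more than 10 N; the sled is within 4 mm of fully home; the blank lies flat on the block, centres within 5 mm and edges parallel within 0.07 rad (value of joint press_handle between 0.5 and 0.7 rad and contact force between pad and blank above 10 N and contact force between any of the fingers, the arm and handle_arm above 3 N and value of joint sled above 0.091 m and horizontal distance between blank and block below 0.005 m and angle between the x axis of blank and the x axis of block, either way round below 0.07 rad and z of blank in the frame of block between 0.037 and 0.043 m); the arm keeps its last pose, push and grip.
It fails at once if the handle is hauled clearly past level (more than 0.2 rad below it) (value of joint press_handle above 0.8 rad).
It fails at once if a bystander is shifted by more than 30 mm or knocked over (distance of any of offcut, figure, figure2, mallet, bottle from where it was at the start of the episode above 0.03 m or angle between any of figure, figure2, mallet, bottle's own z axis and vertical above 0.5 rad).
It also fails if it takes over 72 s, if anything falls off the work surface, if the arm or the gripper's body presses on something with over 40 N, if the wrist force passes 120 N, or if a joint passes its speed limit or range.

### The arm

A 6-joint arm with a two-finger parallel gripper is mounted at the origin on the work surface. World frame = base frame: x ahead of the robot, y to its left, z up, the work surface at z = 0. Lengths are in m, angles in rad, forces in N, time in s.
With the tool pointing down it reaches from about 0.35 to 0.975 m from the base axis. Payload 4.9 kg.
Tool frame: the origin (TCP) lies at the very end of the fingers, on their centre line; the grasp point (between the pads) lies 19 mm behind it; z points along the fingers, y is the line along which they close (so a half turn about z gives the same grasp; the last joint's range is limited). The gripper opens to 85 mm and grips with 20 to 120 N. Pads are 22 mm wide; open, the fingers measure 114 mm over their backs; the gripper's body (76 mm by 85 mm) begins 54 mm behind the grasp point. The pads swing forward as they close: fully open they stand 13 mm farther back than shut.
Start: joints at [1.043, 0.053, 1.613, -0, 1.476, -0.119], TCP at [0.248, 0.573, 0.231] pointing down, gripper open.
Joint ranges: [-3.01, 3.01], [-1.01, 2.22], [0.06, 2.58], [-1.02, 4.17], [0.09, 2.62], [-3.14, 3.14]. Speed limits (rad/s): [2.57, 2.57, 3.14, 3.14, 3.14, 3.14].

### API

Orientations are given as a rotation vector (axis times angle).
In Python, from cell import sensors, cams, arm, regions_of gives the robot as it stands. The module is installed in compiled form; this text tells all that it offers.
- The arm moves only by the shell command python3 -m inch 'ROWS' [FORCE]. ROWS is JSON, a list of rows, each a list of 7 numbers: the finger opening in mm, from 0 to 85.4, then the shift along the tool's x, y, z in units of 25 mm (1.0 is 25 mm), then the turn, a rotation vector about the tool's x, y, z in units of 8 degrees (1.0 is 8 degrees). A call has 1 to 20 rows; each row shifts and turns the commanded pose from where the row before left it, along the tool's axes as they then stand; what a row does not reach is not made up. A row lasts 1/10 s, in which the tool goes at most 50 mm and 8.59 degrees, less where a joint would pass 70% of its speed; a pose out of reach is approached as far as the arm can. A call is refused whole if a number of a shift passes 1 or a number of a turn 1, either way. A call with a gripper value outside its range is refused whole. The fingers move at their own pace and stop on an object; FORCE is the grip in N (left out, the last holds). Time passes only in rows, so rows that do not move let the fingers close. It gives the time, the measured TCP pose, the force, the opening and the grip force at its end, in the units of the state.
- sensors.get_obs(): the state, without advancing time (a new reading comes with each control period).
- cams.get_image(name): name is "scene" or "side" or "wrist"; returns the picture (480x640x3 uint8, blue, green, red); there is no depth.
- cams.camera_model(name): a dict with "vfov" (degrees; the focal length in pixels is half the picture's height over the tangent of half this angle, whatever the lens; pixels are square), "cx", "cy" (the principal point, pixels), "R" (3x3) and "t" (3): a world point X has camera coordinates R X + t. Camera axes: x right, y down, z forward; pixel columns grow to the right and rows downward; lengths in m; the calibration is good to about 2 mm. A picture is of the moment at which its call begins: read the wrist's pose just before it. camera_model takes no time and is no camera call; for the wrist camera it gives the pose at the moment of the call.
- arm.finish_job(): hands the job in; it is judged then, once.
Trained networks look in the newest picture that a camera, given by its name, has taken for a name from the list of things; names that differ only in an ending like _2 or _b are one class to them, and where a whole thing is asked for, a point or a joint stands for the part that bears it (a point fixed in the world has none). Each returns a list of dicts, best first, with "conf" (0 to 1); they miss things now and then, are a little off and sometimes report something else, mostly with a low value. They report only what shows in the picture. A call takes as long as a camera call. They do not tell look-alikes from the thing itself.
- regions_of(camera, label): "pixels" (480x640 bool, what is visible of it) and "bbox" ([left, top, width, height] in pixels, round what is visible of it).
The state is a dict: "t": time; "joint_pos": joint angles; "qvel": joint speeds; "joint_torque": joint torques, N m; "tool_pos": TCP position; "ee_rot": TCP orientation; "ft_force": force on the tool from outside, world axes, zero at the start; "torque": the same for the moment, N m; "grip_width": finger opening in m; "gripper_force": force on a finger pad.
Only numpy, scipy, OpenCV 4.12 (cv2) and the standard library are available. Lean on these libraries where they do the work, as an engineer would, in place of code of your own. Each camera call takes 0.05 s, during which the arm holds its last target. There are 200 camera calls.

## Working session

There is one attempt and no reset: what is moved stays moved. The work goes in short steps, Python scripts to look and compute and a shell command to move; the robot and the scene stay as the last step left them, time stands still between calls to the robot, and variables do not carry over. Pictures are saved under pics/ and viewed, at most 13 in all, crops included, and the job is handed in when it is done.

```bash
mkdir -p pics
cat > h.py <<'E'
import numpy as np,cv2,json
from cell import sensors,cams,arm,regions_of
from scipy.spatial.transform import Rotation as Ro
def save(c,n):
    im=cams.get_image(c); cv2.imwrite(f'pics/{n}.png',im); return im
def model(c):
    m=cams.camera_model(c); f=240/np.tan(np.radians(m['vfov'])/2); return f,m['cx'],m['cy'],np.array(m['R']),np.array(m['t'])
def px2w(M,uv,z):
    f,cx,cy,R,t=M; uv=np.atleast_2d(uv).astype(float)
    d=np.c_[(uv[:,0]-cx)/f,(uv[:,1]-cy)/f,np.ones(len(uv))]@R
    o=-R.T@t
    return o+d*((z-o[2])/d[:,2])[:,None]
def w2px(M,X):
    f,cx,cy,R,t=M; c=np.atleast_2d(X)@R.T+t
    return np.c_[f*c[:,0]/c[:,2]+cx,f*c[:,1]/c[:,2]+cy]
def st():
    o=sensors.get_obs(); print('t',round(o['t'],2),'pos',np.round(o['tool_pos'],4),'rv',np.round(o['ee_rot'],3),'F',np.round(o['ft_force'],1),'w',round(o['grip_width'],4),'g',np.round(o['gripper_force'],1)); return o
def delta(target,Rt=None):
    o=sensors.get_obs(); R=Ro.from_rotvec(o['ee_rot'])
    d=R.inv().apply(np.array(target)-o['tool_pos'])/0.025
    print('shift units (tool)',np.round(d,2))
    if Rt is not None: print('turn units',np.round((R.inv()*Rt).as_rotvec()/np.radians(8),2))
def down(yaw): # tool z down, tool y axis at world angle yaw
    y=np.array([np.cos(yaw),np.sin(yaw),0]); z=np.array([0,0,-1.]); x=np.cross(y,z)
    return Ro.from_matrix(np.c_[x,y,z])
E
python3 - <<'E'
from h import *
st()
ims=[save(c,c+'0') for c in('scene','side')]
for c in('scene','side'):
    M=model(c); print(c,'cam at',np.round(-M[3].T@M[4],2),'f',M[0],M[1:3])
    for l in('blank','block','press','push_bar','handle_ball','pad','press_head','offcut','figure','figure2','mallet','bottle'):
        print(l,[(round(r['conf'],2),list(map(int,r['bbox']))) for r in regions_of(c,l)][:4])
E
```

```text
t 0.0 pos [0.2481 0.5729 0.23  ] rv [-6.380e-01 -3.076e+00  3.000e-03] F [ 0.2 -0.3 -0.6] w 0.0853 g 0.0
scene cam at [1.06 0.52 1.37] f 564.2439913592805 (314.0431197647269, 233.17923602131762)
blank [(0.94, [212, 136, 33, 40]), (0.83, [207, 260, 23, 16]), (0.73, [240, 223, 23, 30])]
block [(0.88, [399, 242, 36, 32]), (0.64, [347, 266, 39, 28])]
press [(0.84, [280, 248, 125, 133]), (0.63, [238, 226, 23, 28])]
push_bar [(0.82, [355, 261, 41, 36])]
handle_ball [(0.65, [283, 246, 70, 86])]
pad []
press_head [(0.55, [279, 252, 125, 121])]
offcut [(0.7, [262, 168, 29, 26])]
figure [(0.98, [461, 333, 21, 28]), (0.88, [311, 199, 10, 29]), (0.6, [238, 224, 27, 27])]
figure2 [(0.98, [461, 333, 21, 28]), (0.88, [311, 199, 10, 29]), (0.6, [238, 224, 27, 27])]
mallet [(0.63, [185, 159, 34, 55])]
bottle [(0.88, [422, 366, 32, 44])]
side cam at [ 0.3  -1.2   1.09] f 624.3706668759888 (322.89665328685646, 235.05398262683104)
blank [(0.9, [410, 321, 28, 17]), (0.76, [304, 417, 66, 63]), (0.56, [365, 319, 23, 35])]
block [(0.75, [224, 232, 34, 36]), (0.72, [296, 217, 28, 28])]
press [(0.84, [271, 144, 112, 134])]
push_bar [(0.74, [283, 227, 49, 27])]
handle_ball [(0.55, [360, 171, 25, 13])]
pad [(0.73, [338, 209, 16, 13]), (0.44, [289, 290, 14, 37])]
press_head [(0.8, [274, 146, 113, 129])]
offcut [(0.81, [291, 361, 33, 36])]
figure [(0.97, [259, 163, 11, 40]), (0.89, [287, 289, 16, 37]), (0.75, [295, 216, 26, 31])]
figure2 [(0.97, [259, 163, 11, 40]), (0.89, [287, 289, 16, 37]), (0.75, [295, 216, 26, 31])]
mallet [(0.91, [394, 335, 45, 78])]
bottle [(0.89, [303, 136, 20, 59])]
```

View pics/scene0.png

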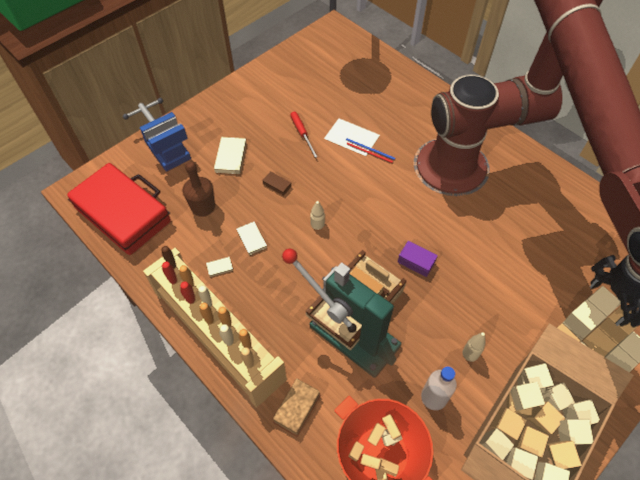

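View pics/side0.png

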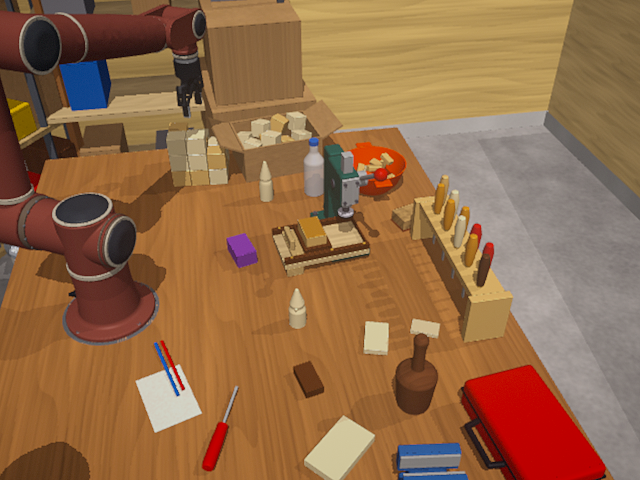

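The scene picture shows three pale boards: large at (230,155), middle at (251,238) and small at (219,267). The pine block in the sled is at about (372,277), and the purple look-alike is at (417,259). Next I'll measure the boards and the press, and view one enlarged crop.

Run:
```python
from h import *
ims={c:save(c,c+'1') for c in('scene','side')}
def rect(M,mask,z):
    cs=max(cv2.findContours(mask.astype(np.uint8),0,cv2.CHAIN_APPROX_NONE)[0],key=cv2.contourArea)[:,0]
    P=px2w(M,cs,z)[:,:2]; r=cv2.minAreaRect((P*1000).astype(np.float32)); return np.round(r[0],1),np.round(r[1],1),round(r[2],1)
for c in ims:
    M=model(c)
    for l,z in(('blank',.014),('block',.092),('push_bar',.08),('handle_ball',.296),('offcut',.022),('figure',.05),('mallet',.1),('bottle',.1)):
        for r in regions_of(c,l): print(c,l,round(r['conf'],2),r['bbox'],rect(M,r['pixels'],z), int(r['pixels'].sum()))
    # red ball / colour
    hsv=cv2.cvtColor(ims[c],cv2.COLOR_BGR2HSV)
    x0,y0,x1,y1={'scene':(270,235,310,275),'side':(362,162,395,190)}[c]
    m=((hsv[...,0]<8)|(hsv[...,0]>172))&(hsv[...,1]>170)&(hsv[...,2]>90); mm=np.zeros_like(m); mm[y0:y1,x0:x1]=m[y0:y1,x0:x1]
    v,u=np.nonzero(mm); print('ball px',u.mean(),v.mean(),len(u),px2w(M,[u.mean(),v.mean()],.296))
a=cv2.resize(ims['scene'][215:305,190:310],(560,420),interpolation=cv2.INTER_CUBIC)
b=cv2.resize(ims['scene'][240:350,300:420],(458,420),interpolation=cv2.INTER_CUBIC)
b=cv2.resize(b,(240,220)) if 0 else b
cv2.imwrite('pics/crop1.png',cv2.resize(np.hstack([a,b]),(800,330)))
cv2.imwrite('pics/crop2.png',cv2.resize(ims['side'][200:280,265:385],(800,533),interpolation=cv2.INTER_CUBIC))
```

```text
scene blank 0.89 [204.4, 259.5, 25.7, 17.8] (array([ 748.4, -207.2]), array([44.1, 67.6]), 67.6) 324
scene blank 0.74 [216.3, 137.4, 30.9, 38.4] (array([ 476.8, -493.5]), array([142.3,  83. ]), 40.8) 900
scene blank 0.56 [239.7, 223.8, 25.6, 29.3] (array([ 623.7, -214.8]), array([97. , 56.3]), 72.9) 580
scene block 0.95 [400.3, 244.3, 38.5, 30.5] (array([378.2, 173.1]), array([74.4, 90.7]), 14.7) 858
scene block 0.9 [349.4, 268.2, 35.0, 28.1] (array([517.9, 128.3]), array([27.2, 94.7]), 5.8) 347
scene block 0.64 [239.4, 223.0, 26.4, 31.2] (array([ 650.7, -173.4]), array([90.7, 52. ]), 69.7) 540
scene push_bar 0.85 [352.2, 261.5, 45.2, 37.4] (array([488.4, 128.8]), array([ 58.7, 119.6]), 0.6) 570
scene push_bar 0.3 [308.3, 202.2, 15.1, 28.8] (array([ 465.2, -110.3]), array([93.1, 38.6]), 46.8) 340
scene handle_ball 0.59 [284.9, 247.7, 73.7, 83.3] (array([695.7,  97.1]), array([170.2,  33.6]), 79.8) 696
scene offcut 0.91 [259.3, 168.5, 31.9, 27.1] (array([ 449.4, -306.6]), array([51.4, 86.9]), 12.8) 386
scene figure 0.89 [460.7, 332.5, 23.9, 31.0] (array([440.9, 423. ]), array([87.9, 4
[... 1631 characters left out ...]
) 667
side offcut 0.56 [289.9, 362.0, 34.7, 37.1] (array([ 437.9, -326.3]), array([48.3, 95. ]), 12.5) 747
side offcut 0.56 [359.2, 169.7, 26.2, 11.4] (array([788.1, 455.8]), array([80.2, 86.3]), 74.3) 234
side figure 0.98 [288.8, 288.8, 17.4, 37.8] (array([ 446.1, -135.2]), array([129.3,  42.6]), 81.5) 555
side figure 0.86 [259.7, 162.0, 12.3, 41.6] (array([438.3, 439.7]), array([226.1,  41.4]), 86.1) 431
side mallet 0.82 [393.4, 332.4, 43.0, 85.6] (array([ 649.6, -414.2]), array([214.4,  88.9]), 56.6) 2458
side bottle 0.93 [303.6, 136.8, 17.8, 58.8] (array([585.3, 421.9]), array([339.5,  58.8]), 79.0) 934
ball px 380.2640692640693 177.56709956709958 231 [[0.67758821 0.01396569 0.296     ]]
```

View pics/crop1.png

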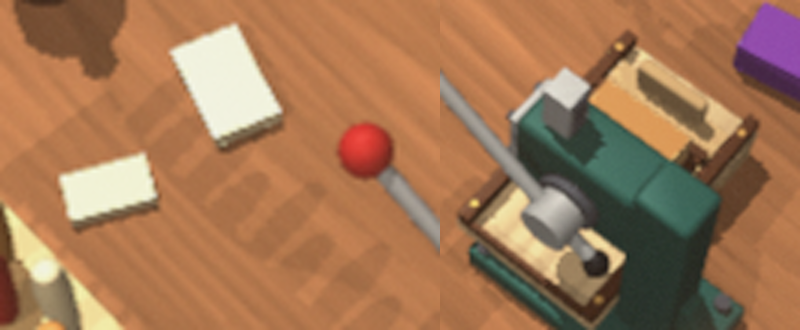

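View pics/crop2.png

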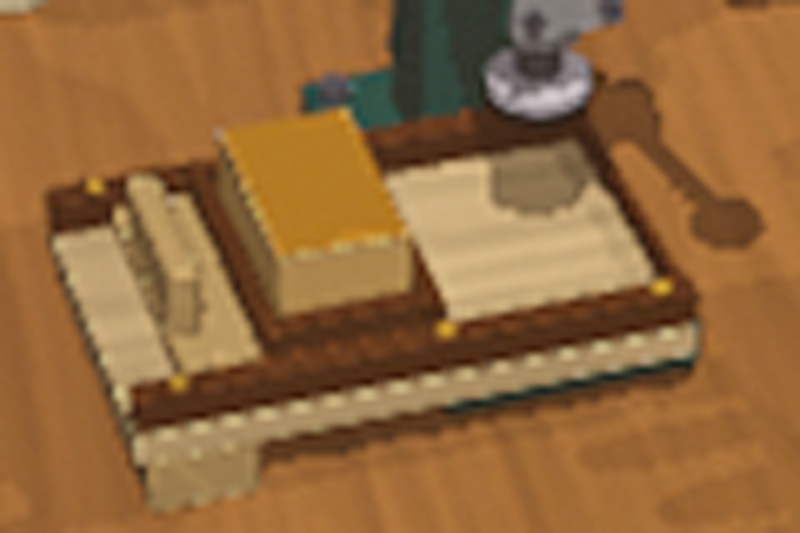

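The three boards measure about 140×85, 97×56 and 66×45 mm. The middle one, at scene (251,238) and side (375,337), fits 90×55, so it is the blank. Crop 2 shows the amber block top with corners at roughly (218,128), (348,112), (408,235) and (275,258) in the crop. The pad and the push bar are also visible.

Run:
```python
from h import *
M=model('side'); S=model('scene')
c=np.array([(218,128),(348,112),(408,238),(275,258)])/6.667+[265,200]-.4
P=px2w(M,c,.092); print(np.round(P,4)); print('ctr',P.mean(0))
for i in range(4):
    d=P[(i+1)%4]-P[i]; print(np.linalg.norm(d[:2]),np.degrees(np.arctan2(d[1],d[0])))
s=np.array([(95,187),(180,383),(447,328),(663,287)])/6.667+[265,200]-.4
print('screws',np.round(px2w(M,s,.058),4))
# triangulate ball
def ray(M,uv):
    a=px2w(M,uv,0)[0]; o=-M[3].T@M[4]; d=a-o; return o,d/np.linalg.norm(d)
o1,d1=ray(S,[289.07,255.35]);o2,d2=ray(M,[380.26,177.57])
k=np.linalg.lstsq(np.c_[d1,-d2],o2-o1,rcond=None)[0]; print('ball',o1+k[0]*d1,o2+k[1]*d2)
# blank target above for look
b=np.array([.62,-.222])
for yaw in(np.radians(-17.2),): 
    o=st(); delta([.62,-.222,.30],down(yaw)); delta([.62,-.222,.30],down(yaw+np.pi))
print(cams.camera_model('wrist')['vfov'],np.array(cams.camera_model('wrist')['R'])@np.array(Ro.from_rotvec(o['ee_rot']).as_matrix()), -np.array(cams.camera_model('wrist')['R']).T@np.array(cams.camera_model('wrist')['t'])-o['tool_pos'])
```

```text
[[0.4967 0.1652 0.092 ]
 [0.5509 0.1659 0.092 ]
 [0.5585 0.0779 0.092 ]
 [0.5048 0.0753 0.092 ]]
ctr [0.52774222 0.1210835  0.092     ]
0.0542176637264998 0.7673987280502735
0.0883999105899782 -85.09497072108013
0.05377983383333158 -177.27196948206836
0.09026955881010522 95.11787208898592
screws [[0.4466 0.1803 0.058 ]
 [0.4617 0.0473 0.058 ]
 [0.571  0.0607 0.058 ]
 [0.6615 0.0698 0.058 ]]
ball [0.68207387 0.02572269 0.28794026] [0.6813225  0.02603466 0.28806029]
t 2.2 pos [0.2484 0.5735 0.2313] rv [ 0.638  3.076 -0.   ] F [-0.2  0.1 -0.8] w 0.0857 g 0.0
shift units (tool) [-26.29 -23.29  -2.75]
turn units [-0.    0.   10.47]
shift units (tool) [-26.29 -23.29  -2.75]
turn units [ -0.    -0.   -12.03]
62.70631045112622 [[-1.30005403e-04  9.99998941e-01  1.44926566e-03]
 [-9.51503023e-01  3.22150773e-04 -3.07639227e-01]
 [-3.07639368e-01 -1.41897542e-03  9.51501974e-01]] [-0.07183149  0.02972674  0.14307868]
```

The measurements agree. The block is at (0.528, 0.121) and the press yaw is about 6°. The triangulated ball at (0.682, 0.026) matches the predicted (0.681, 0.026). Now I'll move over the blank.

```bash
python3 -m inch '[[75,-0.97,-0.86,-0.1,0,0,0],[75,-0.97,-0.86,-0.1,0,0,0],[75,-0.97,-0.86,-0.1,0,0,0],[75,-0.97,-0.86,-0.1,0,0,0],[75,-0.97,-0.86,-0.1,0,0,0],[75,-0.97,-0.86,-0.1,0,0,0],[75,-0.97,-0.86,-0.1,0,0,0],[75,-0.97,-0.86,-0.1,0,0,0],[75,-0.97,-0.86,-0.1,0,0,0],[75,-0.97,-0.86,-0.1,0,0,0],[75,-0.97,-0.86,-0.1,0,0,0],[75,-0.97,-0.86,-0.1,0,0,0],[75,-0.97,-0.86,-0.1,0,0,0],[75,-0.97,-0.86,-0.1,0,0,0],[75,-0.97,-0.86,-0.1,0,0,0],[75,-0.97,-0.86,-0.1,0,0,0],[75,-0.97,-0.86,-0.1,0,0,0],[75,-0.97,-0.86,-0.1,0,0,0],[75,-0.97,-0.86,-0.1,0,0,0],[75,-0.97,-0.86,-0.1,0,0,0]]' 25
python3 -m inch '[[75,-0.97,-0.86,-0.1,0,0,0],[75,-0.97,-0.86,-0.1,0,0,0],[75,-0.97,-0.86,-0.1,0,0,0],[75,-0.97,-0.86,-0.1,0,0,0],[75,-0.97,-0.86,0,0,0,0],[75,-0.97,-0.86,0,0,0,0],[75,-0.97,-0.86,0,0,0,0],[75,0,0,0,0,0,0.95],[75,0,0,0,0,0,0.95],[75,0,0,0,0,0,0.95],[75,0,0,0,0,0,0.95],[75,0,0,0,0,0,0.95],[75,0,0,0,0,0,0.95],[75,0,0,0,0,0,0.95],[75,0,0,0,0,0,0.95],[75,0,0,0,0,0,0.95],[75,0,0,0,0,0,0.95],[75,0,0,0,0,0,0.95],[75,0,0,0,0,0,0]]'
cat > wb.py <<'E'
from h import *
def boardfit(z,colour=None,guess=None,rad=None):
    o=sensors.get_obs(); M=model('wrist'); im=cams.get_image('wrist')
    best=None
    for r in regions_of('wrist','blank' if colour is None else colour):
        cs=max(cv2.findContours(r['pixels'].astype(np.uint8),0,cv2.CHAIN_APPROX_NONE)[0],key=cv2.contourArea)[:,0]
        P=px2w(M,cs,z)[:,:2]; q=cv2.minAreaRect((P*1000).astype(np.float32)); print(round(r['conf'],2),r['bbox'],np.round(q[0],1),np.round(q[1],1),round(q[2],1))
    return im,M
E
python3 - <<'E'
from wb import *
st(); im,M=boardfit(.014); cv2.imwrite('pics/w1.png',im)
E
```

```text
t: 4.2
tool_pos: [0.523, -0.0152, 0.2816]
ee_rot: [0.638, 3.076, 0.0]
ft_force: [0.0, 0.8, -0.6]
grip_width: 0.0753
gripper_force: 0.0
t: 6.1
tool_pos: [0.6185, -0.2195, 0.2913]
ee_rot: [-2.526, -1.868, 0.0]
ft_force: [0.2, 0.2, -0.5]
grip_width: 0.0749
gripper_force: 0.0
t 6.1 pos [ 0.6185 -0.2195  0.2913] rv [-2.526 -1.868  0.   ] F [ 0.2  0.2 -0.5] w 0.0749 g 0.0
0.9 [394.7, 125.1, 70.3, 49.4] [ 742.4 -215.1] [40.7 67.5] 63.8
0.75 [230.2, 374.3, 94.2, 80.3] [ 473.1 -501.8] [143.7  86.2] 41.6
0.58 [293.9, 149.5, 55.2, 85.9] [ 620.5 -224.4] [90.5 55.9] 72.9
```

View pics/w1.png

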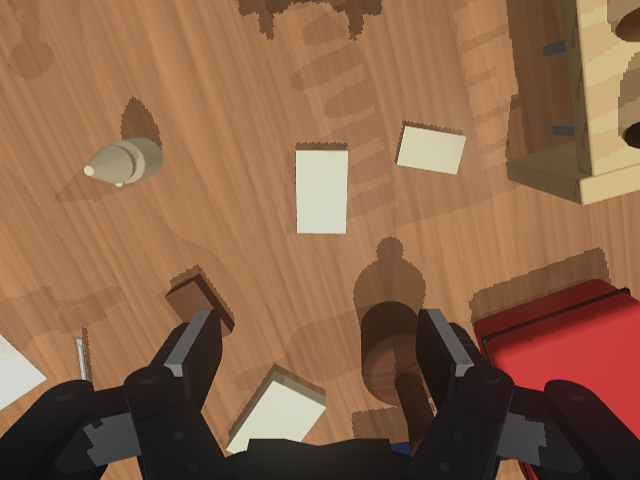

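The wrist view shows the middle board at (322,192), the small board at (431,148), the walnut offcut at (200,300) and the mallet at (390,340). The blank measures 90.5×56 mm. I'll refine it by colour and work out the descent.

```bash
cat > cf.py <<'E'
from h import *
def pale(im,M,z,box):
    hsv=cv2.cvtColor(im,cv2.COLOR_BGR2HSV); m=((hsv[...,1]<70)&(hsv[...,2]>150)).astype(np.uint8)
    k=np.zeros_like(m); x0,y0,x1,y1=box; k[y0:y1,x0:x1]=m[y0:y1,x0:x1]
    cs=max(cv2.findContours(k,0,cv2.CHAIN_APPROX_NONE)[0],key=cv2.contourArea)[:,0]
    P=px2w(M,cs,z)[:,:2]; q=cv2.minAreaRect((P*1000).astype(np.float32)); return cs.min(0),cs.max(0),q
E
python3 - <<'E'
from cf import *
st();M=model('wrist'); im=cams.get_image('wrist')
a,b,q=pale(im,M,.014,(280,135,360,245)); print(a,b,q)
c=np.array(q[0])/1000; yaw=np.radians(q[2]-90)
delta([*c,.06],down(yaw))
E
```

```text
t 6.2 pos [ 0.6185 -0.2194  0.2913] rv [-2.523 -1.872  0.   ] F [0.5 0.1 0.4] w 0.0748 g 0.0
[296 150] [347 233] ((621.0255126953125, -224.49090576171875), (90.54702758789062, 54.53727722167969), 72.75627136230469)
shift units (tool) [-0.16  0.16  9.25]
turn units [-0.   -0.    0.04]
```

```bash
python3 -m inch '[[72,-0.16,0.16,0.9,0,0,0.04],[72,0,0,0.95,0,0,0],[72,0,0,0.95,0,0,0],[72,0,0,0.95,0,0,0],[72,0,0,0.95,0,0,0],[72,0,0,0.95,0,0,0],[72,0,0,0.95,0,0,0],[72,0,0,0.95,0,0,0],[72,0,0,0.85,0,0,0],[72,0,0,0.8,0,0,0],[72,0,0,0,0,0,0],[72,0,0,0,0,0,0]]'
python3 - <<'E'
from cf import *
st();M=model('wrist'); im=cams.get_image('wrist')
a,b,q=pale(im,M,.014,(180,60,460,400)); print(a,b,q)
c=np.array(q[0])/1000
delta([*c,0],down(np.radians(q[2]-90)))
E
```

```text
t: 7.45
tool_pos: [0.6211, -0.2244, 0.0613]
ee_rot: [-2.53, -1.862, 0.0]
ft_force: [1.0, 0.3, 0.9]
grip_width: 0.072
gripper_force: 0.0
t 7.45 pos [ 0.6211 -0.2244  0.0613] rv [-2.53  -1.862  0.   ] F [1.  0.3 0.9] w 0.072 g 0.0
[260 183] [372 344] ((620.924560546875, -224.01083374023438), (89.73197174072266, 54.67912292480469), 72.83328247070312)
shift units (tool) [ 0.02 -0.05  2.5 ]
turn units [ 0.01  0.   -0.02]
```

```bash
python3 -m inch '[[72,0,-0.03,0.8,0,0,0],[72,0,0,0.7,0,0,0],[72,0,0,0.5,0,0,0],[72,0,0,0.3,0,0,0],[72,0,0,0.1,0,0,0],[72,0,0,0,0,0,0],[50,0,0,0,0,0,0],[45,0,0,0,0,0,0],[45,0,0,0,0,0,0],[45,0,0,0,0,0,0],[45,0,0,0,0,0,0],[45,0,0,0,0,0,0],[45,0,0,0,0,0,0]]' 30
```

```text
t: 8.8
tool_pos: [0.6212, -0.2246, 0.0024]
ee_rot: [2.53, 1.86, 0.001]
ft_force: [-0.0, 0.9, 6.0]
grip_width: 0.0538
gripper_force: 33.4
```

```bash
python3 -m inch '[[45,0,0,-0.3,0,0,0],[45,0,0,-0.7,0,0,0],[45,0,0,-1,0,0,0],[45,0,0,-1,0,0,0],[45,0,0,-1,0,0,0],[45,0,0,-1,0,0,0],[45,0,0,-1,0,0,0],[45,0,0,-1,0,0,-0.6],[45,0,0,-0.9,0,0,-0.8],[45,0,0,-0.8,0,0,-0.8],[45,0,0,0,0,0,-0.7],[45,0,0,0,0,0,0]]'
python3 -c "
from h import *
st(); delta([.53,.045,.22],down(np.radians(6)))"
```

```text
t: 10.0
tool_pos: [0.6206, -0.2243, 0.2208]
ee_rot: [2.104, 2.33, 0.001]
ft_force: [-0.1, 1.2, -1.6]
grip_width: 0.0539
gripper_force: 32.8
t 10.0 pos [ 0.6206 -0.2243  0.2208] rv [2.104e+00 2.330e+00 1.000e-03] F [-0.1  1.2 -1.6] w 0.0539 g 32.8
shift units (tool) [ 1.108e+01 -2.510e+00  1.000e-02]
turn units [ 0.01  0.01 -0.02]
```

```bash
python3 -m inch '[[45,0.5,-0.5,0,0,0,0],[45,0.9,-0.5,0,0,0,0],[45,0.9,-0.5,0,0,0,0],[45,0.9,-0.5,0,0,0,0],[45,0.9,-0.5,0,0,0,0],[45,1,0,0,0,0,0],[45,1,0,0,0,0,0],[45,1,0,0,0,0,0],[45,1,0,0,0,0,0],[45,1,0,0,0,0,0],[45,0.9,0,0,0,0,0],[45,0.7,0,0,0,0,0],[45,0.4,0,0,0,0,0],[45,0,0,0,0,0,0],[45,0,0,0,0,0,0],[45,0,0,0,0,0,0]]'
python3 - <<'E'
from wb import *
st(); im,M=boardfit(.092,'block'); cv2.imwrite('pics/w2.png',im)
E
```

```text
t: 11.6
tool_pos: [0.5299, 0.0447, 0.2187]
ee_rot: [2.107, 2.331, -0.001]
ft_force: [-0.9, 0.0, -0.2]
grip_width: 0.0542
gripper_force: 32.8
t 11.6 pos [0.5299 0.0447 0.2187] rv [ 2.107e+00  2.331e+00 -1.000e-03] F [-0.9  0.  -0.2] w 0.0542 g 32.8
0.71 [23.2, 0.0, 131.9, 116.2] [376.3 141. ] [60.1 70.9] 14.5
0.56 [289.3, 35.3, 86.2, 146.3] [530.4 121.5] [55.1 90. ] 6.2
```

View pics/w2.png

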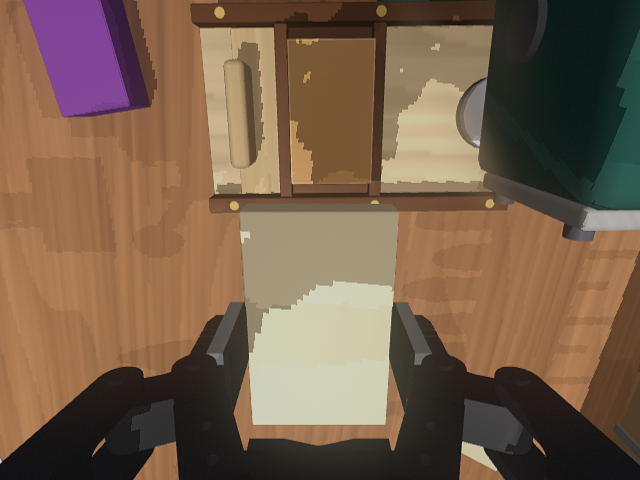

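The wrist view shows the block top at (289–375, 38–184) and the push bar at (238,112). The held blank spans (240–398, 205–425). The block fit is 55.1×90.0 mm at (530.4, 121.5), yaw 6.2°. Now I'll check the pose of the blank in the hand.

Run:
```python
from wb import *
o=st(); z=o['tool_pos'][2]
im,M=boardfit(z+.0116,'blank'); 
print('corners top', np.round(px2w(M,[(240,213),(398,211),(385,425),(253,425)],z+.0116),4))
Q=px2w(M,[(287,38),(378,38),(374,184),(291,184)],.092);print(np.round(Q,4),Q.mean(0))
boardfit(.092,'block')
```

```text
t 11.7 pos [0.53   0.0447 0.2187] rv [-2.107 -2.331  0.   ] F [ 0.3 -0.3 -0.1] w 0.054 g 32.8
0.89 [460.3, 441.1, 35.5, 28.5] [604.7  -9.2] [ 7.3 21.7] 63.3
0.56 [240.0, 204.1, 160.4, 221.9] [529.9  46.1] [55.  92.7] 5.8
corners top [[ 0.4988  0.0863  0.2303]
 [ 0.5526  0.0925  0.2303]
 [ 0.562   0.0022  0.2303]
 [ 0.5077 -0.0033  0.2303]]
[[0.4986 0.1635 0.092 ]
 [0.5544 0.1691 0.092 ]
 [0.565  0.0793 0.092 ]
 [0.5082 0.0736 0.092 ]] [0.53154974 0.12135977 0.092     ]
0.82 [285.8, 37.1, 87.5, 146.4] [530.4 121.4] [54.8 89.5] 6.2
0.67 [23.2, 0.0, 131.4, 117.5] [376.3 141.2] [59.3 70.5] 14.3
```

```bash
python3 -c "
from h import *
delta([.5307,.1214,.12],down(np.radians(6.2)))"
```

```text
shift units (tool) [3.03 0.34 3.95]
turn units [-0.    0.   -0.05]
```

```bash
python3 -m inch '[[45,0.5,0.1,0,0,0,-0.05],[45,0.8,0.1,0,0,0,0],[45,0.8,0.1,0,0,0,0],[45,0.6,0.04,0,0,0,0],[45,0.33,0,0.3,0,0,0],[45,0,0,0.8,0,0,0],[45,0,0,0.8,0,0,0],[45,0,0,0.8,0,0,0],[45,0,0,0.7,0,0,0],[45,0,0,0.55,0,0,0],[45,0,0,0,0,0,0],[45,0,0,0,0,0,0]]'
python3 - <<'E'
from h import *
o=st(); delta([.5307,.1214,.0945],down(np.radians(6.2))); im=save('wrist','w3')
E
```

```text
t: 13.1
tool_pos: [0.5303, 0.1217, 0.1201]
ee_rot: [-2.097, -2.339, 0.0]
ft_force: [0.1, 0.4, 0.5]
grip_width: 0.0537
gripper_force: 32.8
t 13.1 pos [0.5303 0.1217 0.1201] rv [-2.097 -2.339  0.   ] F [0.1 0.4 0.5] w 0.0537 g 32.8
shift units (tool) [-0.01  0.02  1.02]
turn units [-0.    0.    0.01]
```

View pics/w3.png

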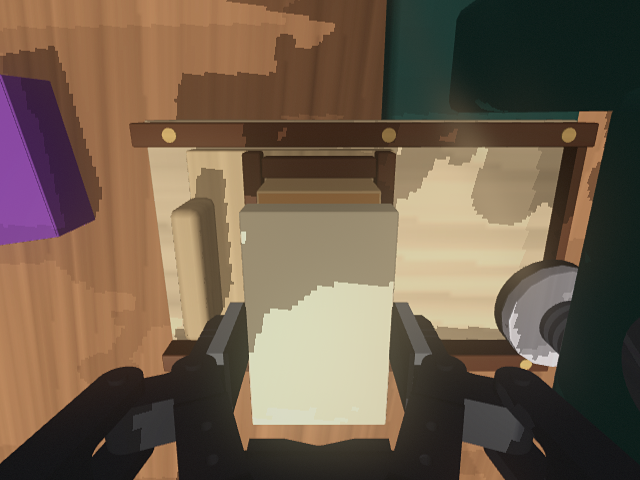

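The picture shows the blank at (240–398, 205–425), just above the block. The block's far top edge is at about (258–380, 191). I'll check the fit numerically and then lower.

Run:
```python
from h import *
M=model('wrist'); z=sensors.get_obs()['tool_pos'][2]
im=cv2.imread('pics/w3.png')
print(np.round(px2w(M,[(257,192),(381,191)],.092),4)); print(np.round(px2w(M,[(240,205),(398,204)],z-.0024),4)); print(np.round(px2w(M,[(240,212),(398,210)],z+.0116),4))
a=im[165:225,230:410]; g=cv2.cvtColor(a,cv2.COLOR_BGR2GRAY)
print([int(v) for v in g[:,90]]); print([int(v) for v in g[30,:60]]); print([int(v) for v in g[30,120:]])
```

```text
[[0.499  0.1626 0.092 ]
 [0.5533 0.169  0.092 ]]
[[0.4965 0.1624 0.1184]
 [0.5556 0.1693 0.1184]]
[[0.4991 0.1634 0.1324]
 [0.5527 0.17   0.1324]]
[49, 48, 48, 48, 48, 49, 47, 48, 48, 48, 48, 46, 50, 72, 89, 87, 88, 89, 88, 88, 88, 89, 89, 88, 89, 92, 109, 117, 104, 97, 98, 97, 98, 98, 98, 98, 98, 99, 101, 103, 104, 104, 105, 104, 105, 103, 113, 134, 139, 140, 140, 140, 140, 140, 139, 140, 140, 140, 140, 140]
[177, 175, 175, 174, 174, 174, 173, 172, 172, 172, 173, 173, 175, 182, 84, 66, 70, 71, 72, 70, 72, 57, 57, 56, 57, 55, 71, 119, 108, 99, 100, 100, 99, 100, 100, 99, 99, 99, 100, 99, 99, 100, 98, 100, 99, 98, 99, 98, 99, 98, 98, 98, 100, 98, 98, 99, 98, 98, 98, 98]
[98, 98, 98, 99, 98, 98, 98, 99, 100, 100, 99, 100, 99, 99, 100, 99, 99, 99, 99, 99, 99, 100, 101, 100, 100, 101, 101, 101, 100, 113, 120, 61, 59, 61, 62, 62, 61, 62, 63, 62, 62, 64, 59, 78, 149, 147, 145, 144, 144, 145, 145, 146, 145, 145, 145, 145, 146, 144, 140, 202]
```

The far edges agree to within 1 mm, so I'll lower the blank and let go.

```bash
python3 -m inch '[[45,-0.02,0.01,0.4,0,0,0],[45,0,0,0.35,0,0,0],[45,0,0,0.2,0,0,0],[45,0,0,0.07,0,0,0],[45,0,0,0,0,0,0],[45,0,0,0,0,0,0]]'
```

```text
t: 13.75
tool_pos: [0.5306, 0.1212, 0.0948]
ee_rot: [2.097, 2.339, 0.0]
ft_force: [-1.4, 0.1, -0.6]
grip_width: 0.054
gripper_force: 32.8
```

```bash
python3 -m inch '[[45,0,0,0.03,0,0,0],[45,0,0,0.03,0,0,0],[45,0,0,0,0,0,0],[58,0,0,0,0,0,0],[60,0,0,0,0,0,0],[62,0,0,0,0,0,0],[64,0,0,0,0,0,0],[66,0,0,0,0,0,0],[66,0,0,-0.2,0,0,0],[66,0,0,-0.5,0,0,0],[66,0,0,-0.8,0,0,0],[66,0,0,-1,0,0,0],[66,0,0,-1,0,0,0],[66,-0.3,0,-0.9,0,0,0],[66,-0.9,0,-0.3,0,0,0],[66,-0.9,0,0,0,0,0],[66,-0.5,0,0,0,0,0],[66,0,0,0,0,0,0]]'
python3 - <<'E'
from wb import *
o=st(); im,M=boardfit(.106); cv2.imwrite('pics/w4.png',im); boardfit(.092,'push_bar')
E
```

```text
t: 15.55
tool_pos: [0.5382, 0.0555, 0.2115]
ee_rot: [2.098, 2.336, 0.002]
ft_force: [0.8, 0.9, -0.6]
grip_width: 0.0657
gripper_force: 0.0
t 15.55 pos [0.5382 0.0555 0.2115] rv [2.098e+00 2.336e+00 2.000e-03] F [ 0.8  0.9 -0.6] w 0.0657 g 0.0
0.92 [475.1, 446.5, 33.9, 33.5] [ 700.2 -123.6] [23.7 31.4] 1.2
0.87 [267.3, 50.8, 97.0, 156.6] [530.9 121.1] [55.8 90.7] 6.7
0.75 [207.8, 35.9, 167.4, 177.2] [514.9 121.3] [ 97.1 101.9] 6.2
0.44 [441.7, 98.4, 26.9, 68.1] [614.  130.3] [14.9 39.9] 6.5
0.92 [209.4, 41.8, 168.2, 169.9] [514.1 120.4] [103.4 106.6] 6.2
```

View pics/w4.png

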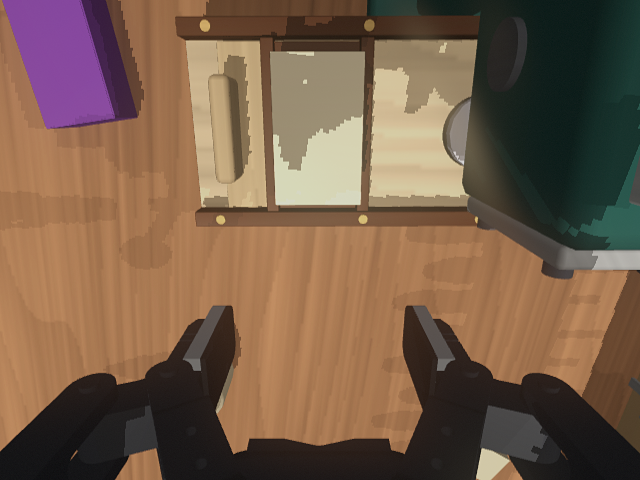

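The blank lies flush at (530.9, 121.1) against the block's (530.4, 121.4). Next I'll close the fingers and move behind the push bar.

```bash
python3 -c "
from h import *
delta([.41,.1083,.17])"
```

```text
shift units (tool) [ 2.59 -4.84  1.62]
```

```bash
python3 -m inch '[[0,0,-0.7,0,0,0,0],[0,0,-0.9,0,0,0,0],[0,0.5,-0.9,0,0,0,0],[0,0.8,-0.9,0,0,0,0],[0,0.8,-0.9,0.4,0,0,0],[0,0.5,-0.54,0.6,0,0,0],[0,0,0,0.6,-0.5,0,0],[0,0,0,0,-0.8,0,0],[0,0,0,0,-0.7,0,0],[0,0,0,0,0,0,0],[0,0,0,0,0,0,0]]'
python3 -c "
from h import *
st();delta([.417,.109,.07])"
```

```text
t: 16.85
tool_pos: [0.4101, 0.1084, 0.1708]
ee_rot: [1.961, 2.19, 0.307]
ft_force: [0.7, 0.0, -0.0]
grip_width: 0.0002
gripper_force: 0.0
t 16.85 pos [0.4101 0.1084 0.1708] rv [1.961 2.19  0.307] F [ 0.7  0.  -0. ] w 0.0002 g 0.0
shift units (tool) [-0.01 -0.84  3.95]
```

```bash
python3 -m inch '[[0,0,-0.3,0.6,0,0,0],[0,0,-0.3,0.9,0,0,0],[0,0,-0.24,1,0,0,0],[0,0,0,0.9,0,0,0],[0,0,0,0.55,0,0,0],[0,0,0.3,0.09,0,0,0],[0,0,0.3,0.09,0,0,0],[0,0,0.2,0.06,0,0,0],[0,0,0.15,0.04,0,0,0],[0,0,0.15,0.04,0,0,0],[0,0,0.15,0.04,0,0,0],[0,0,0.15,0.04,0,0,0],[0,0,0,0,0,0,0]]'
python3 - <<'E'
from h import *
st(); M=model('side'); im=save('side','side2'); cv2.imwrite('pics/side2c.png',cv2.resize(im[130:280,190:390],(800,600),interpolation=cv2.INTER_CUBIC))
E
```

```text
t: 18.15
tool_pos: [0.4538, 0.1128, 0.0701]
ee_rot: [1.962, 2.189, 0.308]
ft_force: [-0.4, 1.4, 0.3]
grip_width: 0.0001
gripper_force: 0.0
t 18.15 pos [0.4538 0.1128 0.0701] rv [1.962 2.189 0.308] F [-0.4  1.4  0.3] w 0.0001 g 0.0
```

View pics/side2c.png

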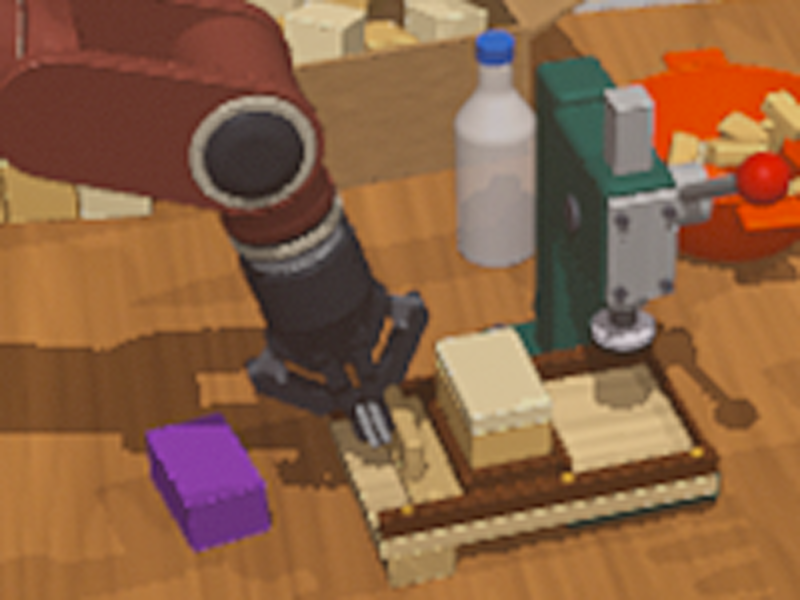

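The side crop shows the blank flush on the block at (490,385). The fingertips at (375,420) are just behind the bar at (405,435). Now I'll push.

```bash
python3 -m inch '[[0,0,0.08,0.02,0,0,0],[0,0,0.1,0.03,0,0,0],[0,0,0.14,0.04,0,0,0],[0,0,0.19,0.055,0,0,0],[0,0,0.24,0.07,0,0,0],[0,0,0.24,0.07,0,0,0],[0,0,0.24,0.07,0,0,0],[0,0,0.24,0.07,0,0,0],[0,0,0.24,0.07,0,0,0],[0,0,0.24,0.07,0,0,0],[0,0,0.24,0.07,0,0,0],[0,0,0.24,0.07,0,0,0],[0,0,0.24,0.07,0,0,0],[0,0,0.19,0.055,0,0,0],[0,0,0.14,0.04,0,0,0],[0,0,0.1,0.03,0,0,0],[0,0,0.08,0.02,0,0,0],[0,0,0,0,0,0,0]]'
```

```text
t: 20.0
tool_pos: [0.536, 0.1217, 0.0698]
ee_rot: [1.962, 2.188, 0.308]
ft_force: [-0.4, 0.0, 0.5]
grip_width: -0.0002
gripper_force: 0.0
```

```bash
python3 -m inch '[[0,0,0.06,0.017,0,0,0],[0,0,0.06,0.017,0,0,0],[0,0,0.06,0.017,0,0,0],[0,0,0.04,0.01,0,0,0]]'; python3 -m inch '[[0,0,0.04,0.01,0,0,0],[0,0,0.04,0.01,0,0,0]]'
```

```text
t: 20.4
tool_pos: [0.5414, 0.1223, 0.0697]
ee_rot: [1.962, 2.189, 0.307]
ft_force: [-0.6, -0.2, 0.8]
grip_width: -0.0004
gripper_force: 0.8
t: 20.6
tool_pos: [0.5434, 0.1225, 0.0697]
ee_rot: [1.962, 2.189, 0.307]
ft_force: [-1.4, -0.9, 0.2]
grip_width: -0.0004
gripper_force: 0.8
```

```bash
for i in 1 2 3 4; do python3 -m inch '[[0,0,0.04,0.01,0,0,0],[0,0,0.04,0.01,0,0,0]]' | grep -E 'tool_pos|ft_f'; done
```

```text
tool_pos: [0.5454, 0.1228, 0.0697]
ft_force: [-1.8, -2.0, -0.2]
tool_pos: [0.5458, 0.1228, 0.0696]
ft_force: [-16.1, -4.0, 11.6]
tool_pos: [0.546, 0.1229, 0.0695]
ft_force: [-27.5, -4.8, 22.2]
tool_pos: [0.546, 0.123, 0.0688]
ft_force: [-36.2, -6.5, 28.0]
```

The sled is at its stop. I'll retreat and check it from the side camera.

```bash
python3 -m inch '[[0,0,-0.3,-0.08,0,0,0],[0,0,-0.6,-0.2,0,0,0],[0,0,-0.8,-0.23,0,0,0],[0,0,-0.8,-0.23,0,0,0],[0,0,-0.3,-0.9,0,0,0],[0,0,0,-1,0,0,0],[0,0,0,-1,0,0,0],[0,0,0,-1,0,0,0],[0,0,0,-1,0,0,0],[0,0,0,-0.5,0,0,0],[0,0,0,0,0,0,0]]'
python3 - <<'E'
from h import *
st(); im=save('side','side3'); M=model('side')
for l,z in(('blank',.106),('block',.092),('push_bar',.086)):
    for r in regions_of('side',l): 
        cs=max(cv2.findContours(r['pixels'].astype(np.uint8),0,cv2.CHAIN_APPROX_NONE)[0],key=cv2.contourArea)[:,0]
        q=cv2.minAreaRect((px2w(M,cs,z)[:,:2]*1000).astype(np.float32)); print(l,round(r['conf'],2),r['bbox'],np.round(q[0],1),np.round(q[1],1),round(q[2],1))
x=np.array([np.cos(np.radians(6.2)),np.sin(np.radians(6.2)),0]); y=np.array([-x[1],x[0],0]); c=np.array([.5307,.1213,0])+.095*x
for s in(.091,.095): print(np.round(w2px(M,[c+(s-.095)*x+a*.0275*x+b*.045*y+[0,0,.106] for a,b in((-1,1),(1,1),(1,-1),(-1,-1))]),1))
cv2.imwrite('pics/side3c.png',cv2.resize(im[150:270,270:400],(650,600),interpolation=cv2.INTER_CUBIC))
E
```

```text
t: 22.5
tool_pos: [0.4439, 0.1117, 0.201]
ee_rot: [1.959, 2.186, 0.313]
ft_force: [0.7, 0.9, 0.4]
grip_width: -0.0004
gripper_force: 0.0
t 22.5 pos [0.4439 0.1117 0.201 ] rv [1.959 2.186 0.313] F [0.7 0.9 0.4] w -0.0004 g 0.0
blank 0.9 [306.0, 418.2, 65.7, 61.8] [ 455.8 -562.7] [130.2  80.4] 41.6
blank 0.79 [332.3, 206.6, 29.5, 24.3] [619.7 118.4] [ 59.3 102. ] 4.6
blank 0.71 [407.9, 319.5, 31.5, 18.2] [ 701.  -305.1] [47.6 61.5] 62.4
block 0.59 [222.8, 233.1, 32.1, 32.8] [333.7  59.4] [ 62.8 128.6] 12.4
block 0.57 [327.8, 219.1, 29.8, 20.9] [614.3 104.7] [ 61.9 107.6] 7.2
push_bar 0.97 [315.6, 219.4, 51.2, 31.7] [594.7  95.5] [115.4 125.6] 6.5
[[329.9 209.2]
 [348.9 205.8]
 [360.  224.3]
 [340.4 228. ]]
[[331.3 209. ]
 [350.2 205.6]
 [361.4 224.1]
 [341.8 227.8]]
```

View pics/side3c.png

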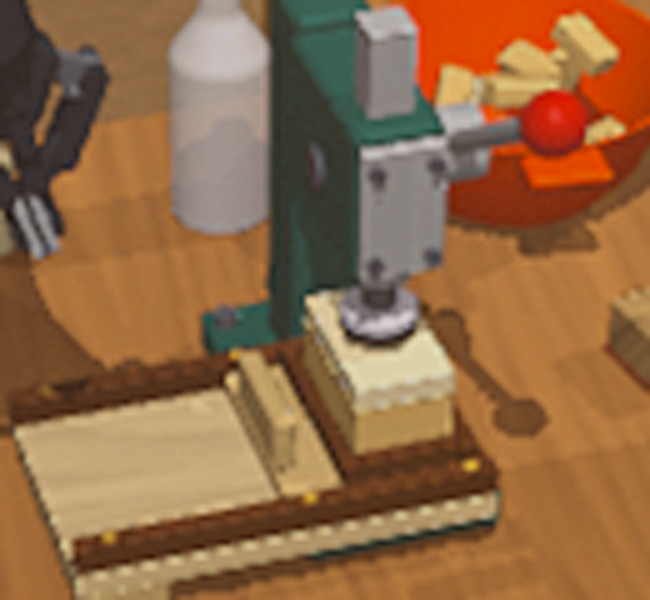

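The crop shows the loaded sled home, with the blank's corners at crop (307,295), (453,375) and (355,395). These match the predicted home pose to under 1 px, and the pad is above the blank at (378,315). Next is the handle: I'll grip the ball from above, closing along the handle's axis.

```bash
python3 -m inch '[[0,0,0,-0.5,0.6,0,0],[0,0,0,-1,0.7,0,0],[30,0,0,-1,0.7,0,0],[62,0,0,-1,0,0,0],[62,0,0,-1,0,0,0],[62,0,0,-1,0,0,0],[62,0,0,-1,0,0,0],[62,0,0,0,0,0,0]]'
python3 - <<'E'
from h import *
st(); delta([.6837,.027,.38],down(np.radians(6.2)))
S=model('scene');im=save('scene','scene2');hsv=cv2.cvtColor(im,cv2.COLOR_BGR2HSV)
m=((hsv[...,0]<8)|(hsv[...,0]>172))&(hsv[...,1]>170)&(hsv[...,2]>90); v,u=np.nonzero(m[235:275,270:310]); print(u.mean()+270,v.mean()+235,w2px(S,[.6837,.027,.296]))
M=model('side'); print(w2px(M,[.6837,.027,.296]))
E
```

```text
t: 23.5
tool_pos: [0.4333, 0.1105, 0.3624]
ee_rot: [2.095, 2.337, 0.005]
ft_force: [0.6, -0.0, 1.4]
grip_width: 0.062
gripper_force: 0.0
t 23.5 pos [0.4333 0.1105 0.3624] rv [2.095 2.337 0.005] F [ 0.6 -0.   1.4] w 0.062 g 0.0
shift units (tool) [-4.41  9.59 -0.66]
turn units [0.03 0.   0.01]
289.10714285714283 255.36904761904762 [[288.73720411 254.33286945]]
[[381.29551719 174.44660537]]
```

```bash
python3 -m inch '[[62,-0.6,0.2,-0.2,0,0,0],[62,-0.9,0.5,-0.3,0,0,0],[62,-0.9,0.9,-0.16,0,0,0],[62,-0.9,1,0,0,0,0],[62,-0.7,1,0,0,0,0],[62,-0.41,1,0,0,0,0],[62,0,1,0,0,0,0],[62,0,1,0,0,0,0],[62,0,1,0,0,0,0],[62,0,0.9,0,0,0,0],[62,0,0.7,0,0,0,0],[62,0,0.39,0,0,0,0],[62,0,0,0,0,0,0],[62,0,0,0,0,0,0]]'
python3 - <<'E'
from h import *
st(); M=model('wrist'); im=save('wrist','w5'); hsv=cv2.cvtColor(im,cv2.COLOR_BGR2HSV)
m=(((hsv[...,0]<8)|(hsv[...,0]>172))&(hsv[...,1]>150)&(hsv[...,2]>60)).astype(np.uint8)
n,_,s,c=cv2.connectedComponentsWithStats(m)
print([(list(map(int,s[i])),np.round(c[i])) for i in range(1,n) if s[i,4]>300]); print(w2px(M,[[.6837,.027,.296]]))
E
```

```text
t: 24.95
tool_pos: [0.6818, 0.0269, 0.375]
ee_rot: [-2.096, -2.338, 0.002]
ft_force: [0.0, 0.4, 0.2]
grip_width: 0.0619
gripper_force: 0.0
t 24.95 pos [0.6818 0.0269 0.375 ] rv [-2.096e+00 -2.338e+00  2.000e-03] F [0.  0.4 0.2] w 0.0619 g 0.0
[([294, 222, 57, 56, 2522], array([322., 249.])), ([478, 344, 44, 38, 504], array([498., 368.])), ([0, 414, 26, 42, 572], array([ 11., 432.]))]
[[321.84595291 249.45518753]]
```

View pics/w5.png

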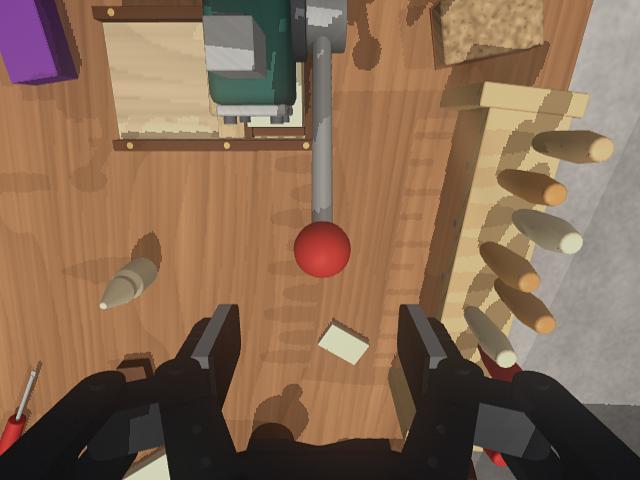

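The wrist view shows the ball at (322,249), exactly on the prediction of (321.8, 249.5). The handle arm runs upward in the picture and is clear of the fingers. I'll descend and grip.

```bash
python3 -m inch '[[62,0.01,0.07,0.5,0,0,0],[62,0,0,0.9,0,0,0],[62,0,0,0.9,0,0,0],[62,0,0,0.8,0,0,0],[62,0,0,0.5,0,0,0],[62,0,0,0.32,0,0,0],[62,0,0,0,0,0,0],[40,0,0,0,0,0,0],[30,0,0,0,0,0,0],[25,0,0,0,0,0,0],[25,0,0,0,0,0,0],[25,0,0,0,0,0,0],[25,0,0,0,0,0,0]]' 40
```

```text
t: 26.3
tool_pos: [0.6836, 0.0269, 0.2798]
ee_rot: [2.097, 2.339, -0.002]
ft_force: [-4.8, -1.7, 3.3]
grip_width: 0.0319
gripper_force: 39.4
```

```bash
python3 -m inch '[[25,-0.17,0,0.29,0,0,0],[25,-0.17,0,0.29,0,0,0],[25,-0.17,0,0.3,0,0,0],[25,-0.13,0,0.32,0,0,0],[25,-0.12,0,0.32,0,0,0],[25,-0.12,0,0.31,0,0,0],[25,0,0,0,0,0,0]]'
python3 -m inch '[[25,-0.08,0,0.25,0,0,0],[25,-0.08,0,0.25,0,0,0],[25,-0.07,0,0.25,0,0,0],[25,-0.04,0,0.25,0,0,0],[25,-0.03,0,0.25,0,0,0],[25,0,0,0,0,0,0],[25,0,0,0,0,0,0]]'
```

```text
t: 27.0
tool_pos: [0.6861, 0.0043, 0.2333]
ee_rot: [2.097, 2.338, -0.002]
ft_force: [-5.8, -3.5, 5.4]
grip_width: 0.0316
gripper_force: 40.6
t: 27.7
tool_pos: [0.6869, -0.0026, 0.2039]
ee_rot: [2.097, 2.339, -0.002]
ft_force: [-8.3, -1.8, 7.1]
grip_width: 0.0317
gripper_force: 42.0
```

```bash
python3 -m inch '[[25,-0.02,0,0.2,0,0,0],[25,-0.02,0,0.2,0,0,0],[25,0,0,0.2,0,0,0],[25,0,0,0.1,0,0,0],[25,0,0,0,0,0,0],[25,0,0,0,0,0,0]]'
python3 - <<'E'
from h import *
st()
x=np.array([np.cos(np.radians(6.2)),np.sin(np.radians(6.2)),0]); y=np.array([-x[1],x[0],0]); c=np.array([.6251,.1316,0])
for cam in('side','wrist','scene'):
    M=model(cam); im=save(cam,'h_'+cam); hsv=cv2.cvtColor(im,cv2.COLOR_BGR2HSV)
    m=(((hsv[...,0]<8)|(hsv[...,0]>172))&(hsv[...,1]>150)&(hsv[...,2]>60)).astype(np.uint8)
    n,_,s,k=cv2.connectedComponentsWithStats(m)
    print(cam,[(list(map(int,s[i])),np.round(k[i])) for i in range(1,n) if s[i,4]>30])
    for p in(.4,.5,.6,.7): print(p,np.round(w2px(M,c+.047*x+(.03-.17*np.cos(.6-p))*y+[0,0,.2+.17*np.sin(.6-p)]),1), np.round(w2px(M,c+.047*x+(.03-.1*np.cos(.6-p))*y+[0,0,.2+.1*np.sin(.6-p)]),1))
a=cv2.imread('pics/h_side.png')[140:260,300:420]; b=cv2.imread('pics/h_wrist.png')[0:480,100:580]
cv2.imwrite('pics/hc.png',np.hstack([cv2.resize(a,(400,400),interpolation=cv2.INTER_CUBIC),cv2.resize(b,(400,400))]))
E
```

```text
t: 28.3
tool_pos: [0.6871, -0.0041, 0.187]
ee_rot: [2.097, 2.338, -0.003]
ft_force: [-8.6, -3.5, 8.7]
grip_width: 0.0315
gripper_force: 42.8
t 28.3 pos [ 0.6871 -0.0041  0.187 ] rv [ 2.097  2.338 -0.003] F [-8.6 -3.5  8.7] w 0.0315 g 42.8
side [([70, 0, 103, 53, 1543], array([116.,  18.])), ([176, 38, 30, 15, 121], array([188.,  45.])), ([120, 50, 38, 30, 331], array([137.,  64.])), ([174, 52, 19, 35, 142], array([181.,  74.])), ([207, 53, 20, 9, 35], array([217.,  56.])), ([154, 54, 16, 31, 133], array([164.,  72.])), ([89, 73, 35, 98, 1501], array([102., 127.])), ([116, 75, 11, 20, 53], array([122.,  84.])), ([190, 75, 19, 13, 47], array([200.,  80.])), ([111, 81, 9, 18, 38], array([115.,  90.])), ([197, 80, 27, 8, 61], array([211.,  84.])), ([376, 110, 38, 26, 83], array([396., 118.])), ([108, 164, 28, 36, 218], array([125., 181.])), ([76, 166, 22, 21, 86], array([ 86., 175.])), ([0, 168, 41, 53, 1033], array([ 22., 187.])), ([77, 183, 49, 34, 364], array([106., 195.])), ([379, 206, 12, 13, 117], array([384., 212.])), ([82, 209, 35, 37, 257], array([102., 228.])), ([54, 222, 22, 1
[... 594 characters left out ...]
73.1 201.7]]
wrist [([272, 292, 94, 94, 6876], array([318., 339.]))]
0.4 [[318.4 375.8]] [[318.5 127.1]]
0.5 [[318.4 350.1]] [[318.5 131.2]]
0.6 [[318.4 326. ]] [[318.5 131.5]]
0.7 [[318.5 303. ]] [[318.5 128.6]]
scene [([290, 111, 17, 26, 195], array([298., 123.])), ([374, 153, 19, 10, 65], array([383., 158.])), ([67, 163, 104, 92, 5168], array([119., 208.])), ([162, 261, 14, 23, 190], array([169., 272.])), ([278, 260, 11, 15, 105], array([283., 267.])), ([180, 281, 15, 22, 205], array([187., 292.])), ([334, 396, 99, 84, 5196], array([385., 440.]))]
0.4 [[281.5 261.4]] [[304.1 281.3]]
0.5 [[281.1 264.4]] [[303.7 282.9]]
0.6 [[281.3 267.6]] [[303.7 284.7]]
0.7 [[282.  271.2]] [[303.9 286.8]]
```

View pics/hc.png

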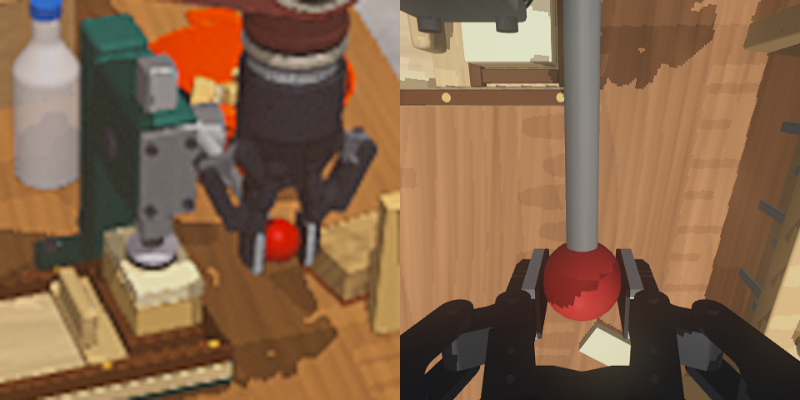

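The crops show the ball gripped at wrist pixel (319,339) and side pixel (384,212). The pad is seated on the blank, and the handle angle reads about 0.55–0.58. I'll move 3 mm further to centre it, then hand in.

```bash
python3 -m inch '[[25,0,0,0.06,0,0,0],[25,0,0,0.06,0,0,0],[25,0,0,0,0,0,0],[25,0,0,0,0,0,0],[25,0,0,0,0,0,0],[25,0,0,0,0,0,0]]' && python3 -c "
from h import *
st(); print(arm.finish_job())"
```

```text
t: 29.05
tool_pos: [0.6871, -0.0042, 0.1842]
ee_rot: [2.097, 2.338, -0.003]
ft_force: [-8.7, -3.3, 10.6]
grip_width: 0.0318
gripper_force: 42.8
t 29.05 pos [ 0.6871 -0.0042  0.1842] rv [ 2.097  2.338 -0.003] F [-8.7 -3.3 10.6] w 0.0318 g 42.8
the job is handed in; nothing more can be done
None
```

The job is handed in at 29 s, verdict not shown: the blank lies flush on the block, the sled is home, and the gripper holds the handle at about level (estimated 0.57–0.60 rad) with the pad down on the blank.

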